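Pack two sharpening stones in a sprung cradle and hold them down

ROBOT

A 7-joint arm with a two-finger parallel gripper is mounted at the origin on the work surface; the furniture and walls round the work are solid. World frame = base frame: x ahead of the robot, y to its left, z up, the work surface at z = 0. Lengths are in m, angles in rad, forces in N, time in s.
With the tool pointing down it reaches from about 0.425 to 0.875 m from the base axis. Payload 4.7 kg.
Tool frame: the origin (TCP) lies between the finger pads; the fingertips stand tip_extent ahead of it and the grasp point (between the pads) lies 6 mm ahead of it (tip_extent is the distance from the TCP to the fingertips, in m); z points along the fingers, y is the line along which they close (so a half turn about z gives the same grasp; the last joint's range is limited). The gripper opens to 85 mm and grips with 20 to 120 N. Pads are 22 mm wide; open, the fingers measure 114 mm over their backs; the gripper's body (76 mm by 85 mm) begins 54 mm behind the grasp point. The pads swing forward as they close: fully open they stand 13 mm farther back than shut.
Start: joints at [1.215, 0.321, -0.07, 1.45, 0.023, 1.371, -0.057], TCP at [0.235, -0.606, 0.256] pointing down, gripper open.
Joint ranges: [-2.86, 2.86], [-0.3, 2.09], [-1.38, 1.24], [0.06, 2.45], [-1.56, 4.7], [0.09, 2.05], [-2.69, 2.69]. Speed limits (rad/s): [2.57, 2.57, 3.14, 3.14, 3.14, 3.14, 3.14].

INTERFACE

Orientations are given as a 3x3 rotation matrix whose columns are the frame's x, y, z axes.
In Python, from station import * gives the robot as it stands.
- The arm moves only by the tool apply_moves, never from a script. Its argument "moves" is a list of rows, each a list of 3 entries, a list of its own where there are three numbers: the shift along the world's x, y, z in units of 25 mm (1.0 is 25 mm), then the turn about the world's z in units of 0.12 rad (1.0 is 0.12 rad), then the closure, from -1 (fully open) to 1 (shut). In form: [[[dx, dy, dz], twist, jaw], ...]. A call has 1 to 12 rows; each row shifts and turns the commanded pose from where the row before left it; what a row does not reach is not made up. A row lasts 1/8 s, in which the tool goes at most 62.5 mm and 10.7 degrees, less where a joint would pass 70% of its speed; a pose out of reach is approached as far as the arm can. A call with a number of a shift or a turn outside -1 to 1 is refused whole. A call with a gripper value outside its range is refused whole. The fingers move at their own pace and stop on an object; "force" is the grip in N (left out, the last holds). Time passes only in rows, so rows that do not move let the fingers close. It gives the time, the measured TCP pose, the force, the opening and the grip force at its end, in the units of the state.
- sense(): the state, without advancing time (a new reading comes with each control period).
- snapshot(name): name is "scene" or "side" or "wrist"; returns a dict with "color" (384x512x3 uint8, blue, green, red), "depth" (384x512 float32, m along the optical axis (not along the pixel's ray), 0 where there is no reading), "camera_matrix" (3x3 intrinsics, pixels), "k1" (the pictures are not rectified: a ray, as slopes to the right and down, at radius r is drawn at 1 + k1 r^2 times it, then the intrinsics apply), "R" (3x3) and "t" (3): a world point X has camera coordinates R X + t. Camera axes: x right, y down, z forward; pixel columns grow to the right and rows downward; lengths in m; the calibration is good to about 2 mm. A picture is of the moment at which its call begins.
- hand_in(): hands the job in; it is judged then, once.
Trained networks look in a picture, given as the dict that the camera call returned (one of the last four; its "shot" number tells which), for a name from the list of things; names that differ only in an ending like _2 or _b are one class to them, and where a whole thing is asked for, a point or a joint stands for the part that bears it (a point fixed in the world has none). Each returns a list of dicts, best first, with "score" (0 to 1); they miss things now and then, are a little off and sometimes report something else, mostly with a low value. They report only what shows in the picture. A call takes as long as a camera call. They do not tell look-alikes from the thing itself.
- look_for(thing, picture): "centre" ([x, y, z] in m, in world coordinates, good to about 4 mm: the middle of the surface that is visible of it).
- outline_of(thing, picture): "region" (384x512 bool, what is visible of it).
The state is a dict: "time_s": time; "q": joint angles; "joint_velocities": joint speeds; "joint_torque": joint torques, N m; "tool_pos": TCP position; "tool_rot": TCP orientation; "contact_force": force on the tool from outside, world axes, zero at the start; "wrist_torque": the same for the moment, N m; "width": opening from 0.0 (shut) to 1.0 (fully open); "grasp_force": force on a finger pad.
Only numpy, scipy, OpenCV 4.12 (cv2) and the standard library are available. Lean on these libraries where they do the work, as an engineer would, in place of code of your own. Each camera call takes 0.05 s, during which the arm holds its last target. There are 200 camera calls.

TASK

Pack the sharpening stones away: lay the cork separator squarely on the dark grey stone in the sprung cradle and let go of it, then set the cream-and-red stone squarely on the cork and let go of it too. Then press the stack down from the top stone, firmly but without forcing it, until the spring-loaded plate meets its hard stop, and finish while still holding it pressed there so that I can fasten the strap; leave everything else where it stands.

Things in the scene. Friction and masses are not known exactly. Their poses are not given: they have to be found in the camera images.
- cradle: fixed holder: dark wooden foot 186x80x12 mm with four L-shaped steel corner guides, straight to 74 mm above the table, flared above that to 84 mm. Origin: centre of the foot's underside; x along its length, y across, z up. The pocket is 158x58 mm (4 mm play round a stone); guides' outer faces x +-83, y +-33 mm (flares 6 mm more). The middle 115 mm of the long sides is open for fingers
- seat (a point): centre of the top face of the aluminium lift plate (148x46 mm) in the cradle, which carries the dark grey stone. Heights above the table, plate at rest: plate top 45 mm, dark stone's top 63, top of the cork laid on it 69, top of the second stone 87; pressed to the stop all are 16 mm lower
- lift_plate (a joint): straight-down travel of the sprung lift plate, m: 0 at rest (up), 0.016 on its hard stop. Spring 10 N at rest, 300 N/m; it carries both stones and the cork without moving, then needs about 4 N from the hand to start and 9 N (8 to 10) to balance it at the stop; a firm press onto the stop is 13 to 25 N. It springs up again when let go
- lower_stone: dark grey sharpening stone, 150 x 50 x 18 mm, about 0.25 kg, lying loose on the lift plate inside the cradle. Origin at its centre; x along its length, y across, z up
- separator: cork separator sheet (rigid), 150 x 50 x 6 mm, 30 g, lying flat on the table to the left or the right of the cradle, nothing under it. Origin at its centre (3 mm above the table); x along its length, y across (grip it across the 50 mm), z up
- upper_stone: second sharpening stone, cream on top and brick red below, 150 x 50 x 18 mm, about 0.25 kg, lying flat on the table on the other side of the cradle. Origin at its centre (9 mm above the table); x along its length, y across (grip it across the 50 mm), z up
- salt_shaker: bystander: glass salt shaker with a grey cap, 44 mm wide, 90 mm tall, standing behind and left of the cradle; origin under its centre. Leave it where it is
- tomato: bystander: red tomato, 77 mm wide, 72 mm tall; origin under its centre. Leave it where it is
- garlic_bulb: bystander: garlic bulb, 56 mm wide and tall; origin under its centre. Leave it where it is
Mind the look-alikes: they are no part of the job. There is more than one size of the separator; the one meant has the size given above.

How it is judged:
On the way, in this order (a step that is already met when the one before it is completed fails the run):
1. the cork lies squarely on the dark stone in the cradle, let go (horizontal distance between separator and lower_stone below 0.012 m and angle between the x axis of separator and the x axis of lower_stone, either way round below 0.12 rad and angle between separator's own z axis and vertical below 0.08 rad and z of separator in the frame of lower_stone between 0.0085 and 0.0155 m and contact force between the fingers and separator below 0.2 N and contact force between separator and lower_stone above 0.05 N), for 0.2 s.
2. the second stone lies squarely on the cork, let go, the plate still up (horizontal distance between each of separator, upper_stone and lower_stone below 0.012 m and angle between the x axis of each of separator, upper_stone and the x axis of lower_stone, either way round below 0.12 rad and angle between each of separator, upper_stone's own z axis and vertical below 0.08 rad and z of separator in the frame of lower_stone between 0.0085 and 0.0155 m and z of upper_stone in the frame of lower_stone between 0.0205 and 0.0275 m and contact force between the fingers and upper_stone below 0.2 N and contact force between upper_stone and separator above 0.5 N and value of joint lift_plate below 0.006 m), for 0.2 s.
At the end, for the whole second after the job is handed in: Through the last second the fingers keep the lift plate steadily on its stop (over 15 of 16 mm), pressing the second stone on the cork with 8 to 45 N; dark stone, cork and second stone lie flat in that order in the cradle, within 12 mm and 0.12 rad of one another (horizontal distance between lower_stone and cradle below 0.012 m and angle between each of lower_stone, separator, upper_stone's own z axis and vertical below 0.08 rad and angle between the x axis of lower_stone and the x axis of cradle, either way round below 0.12 rad and horizontal distance between each of separator, upper_stone and lower_stone below 0.012 m and angle between the x axis of each of separator, upper_stone and the x axis of lower_stone, either way round below 0.12 rad and z of separator in the frame of lower_stone between 0.0085 and 0.0155 m and z of upper_stone in the frame of lower_stone between 0.0205 and 0.0275 m and value of joint lift_plate above 0.015 m and velocity of joint lift_plate between -0.01 and 0.01 m/s and contact force between the fingers and upper_stone above 2 N and contact force between upper_stone and separator between 8 and 45 N and linear speed of upper_stone below 0.02 m/s); the arm keeps its last pose, push and grip.
It fails at once if the salt shaker is pushed away (more than 30 mm) (distance of salt_shaker from where it was at the start of the episode above 0.03 m).
It fails at once if the tomato is pushed away (more than 30 mm) (distance of tomato from where it was at the start of the episode above 0.03 m).
It fails at once if the garlic bulb is pushed away (more than 30 mm) (distance of garlic_bulb from where it was at the start of the episode above 0.03 m).
It fails at once if the stack is forced: more than 60 N between second stone and cork (contact force between upper_stone and separator above 60 N).
It also fails if it takes over 66 s, if anything falls off the work surface, if the arm or the gripper's body presses on something with over 40 N, if the wrist force passes 120 N, or if a joint passes its speed limit or range.

## Working session

There is one attempt and no reset: what is moved stays moved. The work goes in short steps, Python scripts to look and compute and a tool call to move; the robot and the scene stay as the last step left them, time stands still between calls to the robot, and variables do not carry over. Pictures are saved under pics/ and viewed, at most 10 in all, crops included, and the job is handed in when it is done.

Besides the shell and the picture viewer there is one more tool, called after "Emit:" as name(argument=value, ...) on one line, values as JSON. apply_moves: Moves the arm, as the interface text tells. Shifts and turns lie within -1 to 1; 1 stands for 25 mm of shift or 0.12 rad of turn. Its arguments: {"type":"object","properties":{"moves":{"type":"array","items":{"type":"array"}},"force":{"type":"number"}},"required":["moves"]}

```bash
mkdir -p pics; cat > h.py <<'E'
from station import *
import numpy as np, cv2
def world(s, mask=None):
    K=s["camera_matrix"]; d=s["depth"]
    v,u=np.nonzero((d>0) if mask is None else (mask&(d>0)))
    p=np.stack([(u-K[0,2])/K[0,0],(v-K[1,2])/K[1,1]],1)
    q=p.copy()
    for _ in range(8): q=p/(1+s["k1"]*(q**2).sum(1,keepdims=True))
    z=d[v,u]; X=np.c_[q*z[:,None],z]
    return (X-s["t"])@s["R"], u, v
def pix(s,P):
    c=s["R"]@np.array(P)+s["t"]; q=c[:2]/c[2]; q=q*(1+s["k1"]*(q@q)); K=s["camera_matrix"]
    return [round(K[0,0]*q[0]+K[0,2]),round(K[1,1]*q[1]+K[1,2])]
def rect(s,m,zlo=-9,zhi=9):
    X,_,_=world(s,m); X=X[(X[:,2]>zlo)&(X[:,2]<zhi)]
    zt=np.median(X[:,2]); T=X[abs(X[:,2]-zt)<.006]
    (c,wh,a)=cv2.minAreaRect((T[:,:2]*1000).astype(np.float32))
    if wh[0]<wh[1]: wh=wh[::-1]; a+=90
    return dict(c=np.round(c,1),wh=np.round(wh,1),ang=round((a+90)%180-90,1),z=round(zt*1000,1),n=len(T))
E
python3 - <<'E'
from h import *
st=sense(); print({k:np.round(v,3).tolist() for k,v in st.items()} if 1 else 0)
ims=[]
for n in ("scene","side"):
    s=snapshot(n); ims.append(s["color"]); 
    for t in ("cradle","seat","lower_stone","separator","upper_stone","salt_shaker","tomato","garlic_bulb"):
        for r in outline_of(t,s):
            if r["score"]>.25: print(n,t,round(r["score"],2),rect(s,r["region"]), np.round(np.argwhere(r["region"]).mean(0)[::-1]))
    cv2.imwrite(f"pics/{n}0.png",cv2.resize(s["color"],(800,600)))
E
```

```text
{'time_s': 0.0, 'q': [1.215, 0.322, -0.07, 1.452, 0.023, 1.371, -0.057], 'joint_velocities': [-0.001, -0.001, 0.001, -0.001, 0.001, 0.0, 0.001], 'joint_torque': [0.0, -49.358, -0.382, -31.433, 0.013, 0.011, -0.0], 'tool_pos': [0.235, -0.606, 0.255], 'tool_rot': [[0.932, 0.361, -0.001], [0.361, -0.932, 0.002], [-0.0, -0.002, -1.0]], 'contact_force': [0.827, -0.158, -0.277], 'wrist_torque': [-0.047, 0.03, -0.013], 'grasp_force': 0.0, 'width': 1.002}
scene cradle 0.74 {'c': array([455.5,  42.5]), 'wh': array([187.9,  78.6]), 'ang': -10.6, 'z': np.float64(14.4), 'n': 751} [241. 216.]
scene lower_stone 0.57 {'c': array([452.4,  39. ]), 'wh': array([158.1,  54.9]), 'ang': -10.8, 'z': np.float64(63.4), 'n': 881} [241. 205.]
scene separator 0.61 {'c': array([306.2, 360. ]), 'wh': array([105.9,  38.3]), 'ang': 52.7, 'z': np.float64(4.2), 'n': 881} [229. 349.]
scene upper_stone 0.86 {'c': array([ 411.5, -249.3]), 'wh': array([150.8,  54.3]), 'ang': -15.5, 'z': np.float64(18.1), 'n': 616} [298. 158.]
scene tomato 0.75 {'c': array([519.5, 360.4]), 'wh': array([65.2, 64.7]), 'ang': -89.7, 'z': np
[... 703 characters left out ...]
1272} [258. 264.]
side upper_stone 0.68 {'c': array([ 410. , -247.5]), 'wh': array([147.5,  55.4]), 'ang': -16.9, 'z': np.float64(18.9), 'n': 363} [255. 166.]
side salt_shaker 0.95 {'c': array([544.1, 188.1]), 'wh': array([37.7, 19.2]), 'ang': 18.9, 'z': np.float64(50.3), 'n': 93} [198. 235.]
side salt_shaker 0.69 {'c': array([423.9, 237.5]), 'wh': array([151.9,  52.3]), 'ang': -12.6, 'z': np.float64(7.7), 'n': 1213} [257. 265.]
side tomato 0.92 {'c': array([520.1, 364. ]), 'wh': array([68.3, 61.7]), 'ang': -7.2, 'z': np.float64(52.5), 'n': 703} [203. 300.]
side garlic_bulb 0.53 {'c': array([ 534. , -268.1]), 'wh': array([53.5, 33.9]), 'ang': 16.9, 'z': np.float64(32.2), 'n': 71} [215. 160.]
```

View pics/scene0.png

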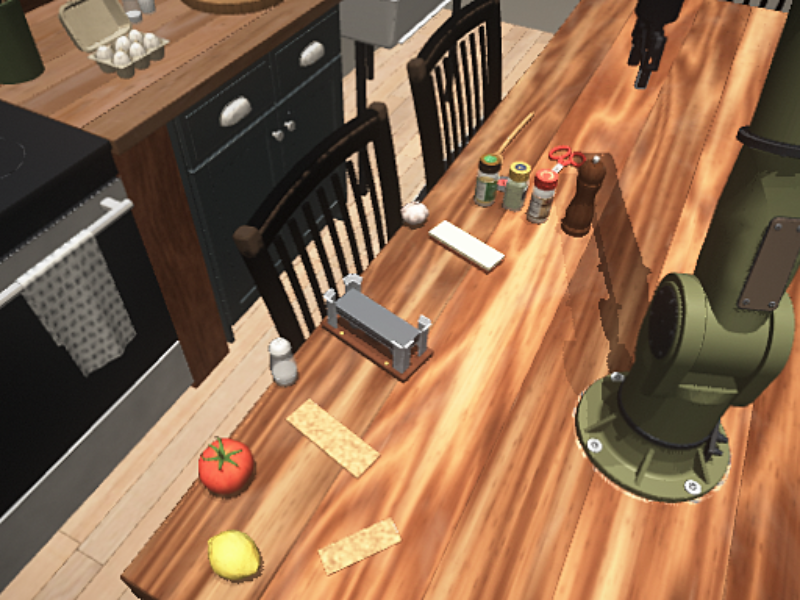

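The scene picture (800-wide) shows these candidates:

- **Cork:** the large sheet at (333,437), measuring about 150x50, and a small sheet at (360,545), measuring about 106x38. The small one is the look-alike, so I choose the large one.
- **Stone:** the cream stone at (466,245) is the only loose stone. The dark one at (378,318) is in the cradle.

I'll check both choices in one close crop.

```bash
python3 - <<'E'
import cv2,numpy as np
a=cv2.imread("pics/side0.png")
# side0 scaled 800/512
s=1.5625
f=lambda u,v:cv2.resize(a[int((v-38)*s):int((v+38)*s),int((u-50)*s):int((u+50)*s)],(400,300),interpolation=cv2.INTER_CUBIC)
cv2.imwrite("pics/crop1.png",np.vstack([np.hstack([f(258,264),f(255,166)]),cv2.resize(a,(400,300)).repeat(1,0) if 0 else np.hstack([f(241,205),cv2.resize(a,(400,300))])]))
E
```

```text
(no output)
```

View pics/crop1.png

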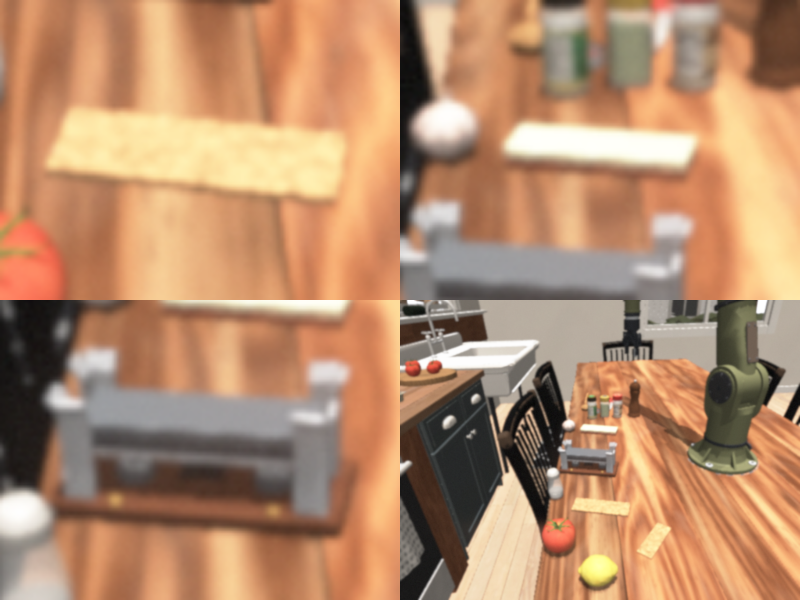

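Emit:
apply_moves(moves=[[[1,1,0],-0.6,-1],[[1,1,0],-0.6,-1],[[1,1,0],-0.6,-1],[[1,1,0],-0.6,-1],[[1,1,0],-0.6,-1],[[1,1,0],-0.6,-1],[[1,1,0],-0.6,-1],[[0,1,0],-0.6,-1],[[0,1,0],0,-1],[[0,1,0],0,-1],[[0,1,0],0,-1],[[0,1,0],0,-1]])

```text
time_s: 2.4
tool_pos: [0.4099, -0.3048, 0.2565]
tool_rot: [[0.979, -0.205, 0.0], [-0.205, -0.979, -0.0], [0.0, 0.0, -1.0]]
contact_force: [0.1, 0.7, -0.4]
width: 1.0
grasp_force: 0.0
```

The crop confirms the choices. The full-length cork is at top left, the cream stone with its red underside is at top right, and the dark stone sits on the lifted plate in the cradle at bottom left. Next, wrist measurements.

```bash
python3 - <<'E'
from h import *
s=snapshot("wrist"); cv2.imwrite("pics/w1.png",s["color"])
for r in outline_of("upper_stone",s)[:2]:
    m=r["region"]; print(round(r["score"],2),rect(s,m),np.argwhere(m).min(0),np.argwhere(m).max(0))
E
```

```text
0.64 {'c': array([ 413.7, -250.8]), 'wh': array([150.3,  49.7]), 'ang': -15.9, 'z': np.float64(17.4), 'n': 4995} [101 196] [224 242]
```

Emit:
apply_moves(moves=[[[0,1,0],0,-1],[[0,1,0],0,-1],[[0.4,1,0],0,-1],[[0.4,1,0],0,-1],[[0.4,1,0],0,-1],[[0.4,1,0],0,-1],[[0,1,0],0,-1],[[0,1,0],0,-1],[[0,1,0],0,-1],[[0,1,0],0,-1],[[0,1,0],0,-1],[[0,0,0],0,-1]])

```text
time_s: 4.0
tool_pos: [0.4495, -0.0282, 0.2565]
tool_rot: [[0.98, -0.2, 0.0], [-0.2, -0.98, -0.0], [0.0, 0.0, -1.0]]
contact_force: [-0.5, -1.1, 0.5]
width: 0.998
grasp_force: 0.0
```

```bash
python3 - <<'E'
from h import *
s=snapshot("wrist"); cv2.imwrite("pics/w2.png",s["color"])
for t in ("lower_stone","cradle"):
  for r in outline_of(t,s)[:2]:
    m=r["region"]; print(t,round(r["score"],2),rect(s,m),rect(s,m,.055,.068) if t[0]=="l" else rect(s,m,.005,.02),np.argwhere(m).min(0),np.argwhere(m).max(0))
print(sense()["tool_pos"])
E
```

```text
lower_stone 0.81 {'c': array([457.1,  38. ]), 'wh': array([150.3,  50.8]), 'ang': -12.6, 'z': np.float64(62.4), 'n': 6408} {'c': array([457.1,  38. ]), 'wh': array([150.3,  50.8]), 'ang': -12.6, 'z': np.float64(62.4), 'n': 6408} [103 171] [239 225]
cradle 0.94 {'c': array([456.4,  36.4]), 'wh': array([184. ,  79.5]), 'ang': -11.6, 'z': np.float64(12.5), 'n': 2463} {'c': array([456.4,  36.3]), 'wh': array([184. ,  79.7]), 'ang': -11.6, 'z': np.float64(11.4), 'n': 2458} [ 86 151] [257 241]
[ 0.44964659 -0.0316849   0.25630597]
```

Emit:
apply_moves(moves=[[[0,1,0],0,-1],[[0,1,0],0,-1],[[0,1,0],0,-1],[[0,1,0],0,-1],[[0,1,0],0,-1],[[0,1,0],0,-1],[[0,1,0],0,-1],[[0,1,0],0,-1],[[0,0.6,0],0,-1],[[0,0,0],0,-1]])

```text
time_s: 5.4
tool_pos: [0.45, 0.184, 0.2562]
tool_rot: [[0.979, -0.204, -0.0], [-0.204, -0.979, 0.0], [-0.0, -0.0, -1.0]]
contact_force: [0.4, -0.3, -0.3]
width: 1.002
grasp_force: 0.0
```

```bash
python3 - <<'E'
from h import *
s=snapshot("wrist"); cv2.imwrite("pics/w3.png",np.hstack([cv2.imread("pics/w2.png"),s["color"]])[:, :]); 
cv2.imwrite("pics/w3.png",cv2.resize(cv2.imread("pics/w3.png"),(800,300)))
for t in ("separator",):
  for r in outline_of(t,s)[:2]:
    m=r["region"]; print(t,round(r["score"],2),rect(s,m),np.argwhere(m).min(0),np.argwhere(m).max(0))
st=sense();print(st["tool_pos"],st["tool_rot"]); print([k for k in globals() if 'tip' in k])
E
python3 -c "
import station;print([k for k in dir(station) if k[0]!='_'], getattr(station,'tip_extent',None))"
```

```text
separator 0.78 {'c': array([425.2, 235.5]), 'wh': array([150.6,  50.6]), 'ang': -13.2, 'z': np.float64(5.4), 'n': 4355} [125 205] [238 246]
separator 0.63 {'c': array([307.1, 357.8]), 'wh': array([108.7,  39.4]), 'ang': 50.6, 'z': np.float64(3.5), 'n': 698} [255 125] [300 201]
[0.45021334 0.18258316 0.2561551 ] [[ 9.78487621e-01 -2.06305022e-01 -4.61158989e-04]
 [-2.06305291e-01 -9.78487464e-01 -6.40812760e-04]
 [-3.19035399e-04  7.22166893e-04 -9.99999688e-01]]
['tip_extent']
['PlanningError', 'hand_in', 'look_for', 'outline_of', 'sense', 'snapshot', 'tip_extent'] 0.025
```

View pics/w3.png

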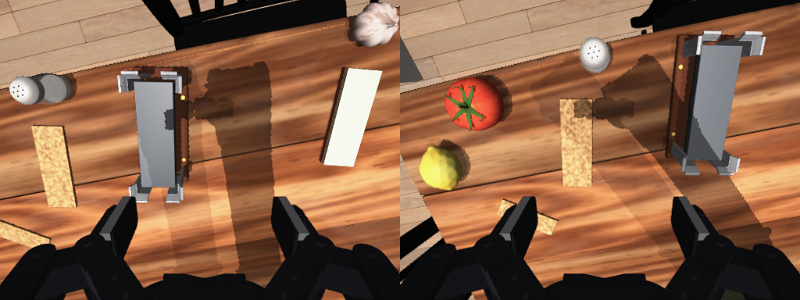

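Left view: cradle at (155,135), with the cream stone at (350,120). Right view: the long cork at (576,142), with the small cork at (528,215) and the tomato and lemon clear of it. All the sizes match, so I'll go to the cork.

Emit:
apply_moves(moves=[[[-0.5,1,-1],-0.2,-0.45],[[-0.5,1,-1],0,-0.45],[[0,0.1,-1],0,-0.45],[[0,0,-1],0,-0.45],[[0,0,-1],0,-0.45],[[0,0,-1],0,-0.45],[[0,0,-1],0,-0.45],[[0,0,-0.8],0,-0.45],[[0,0,0],0,-0.45]])

```text
time_s: 6.62
tool_pos: [0.4242, 0.2345, 0.06]
tool_rot: [[0.973, -0.23, -0.003], [-0.23, -0.973, -0.002], [-0.003, 0.002, -1.0]]
contact_force: [0.1, -0.3, 0.6]
width: 0.724
grasp_force: 0.0
```

```bash
python3 - <<'E'
from h import *
st=sense();print(st["tool_pos"],st["width"],st["contact_force"])
s=snapshot("wrist"); cv2.imwrite("pics/w4.png",s["color"])
s=snapshot("side"); u,v=pix(s,[.425,.235,.03]); cv2.imwrite("pics/s4.png",np.hstack([cv2.imread("pics/w4.png")[:300,:400],cv2.resize(s["color"][v-50:v+50,u-66:u+67],(400,300),interpolation=2)]))
E
```

```text
[0.42420555 0.23450337 0.05995559] 0.7240011083893383 [ 0.10578004 -0.25046321  0.62764112]
```

View pics/s4.png

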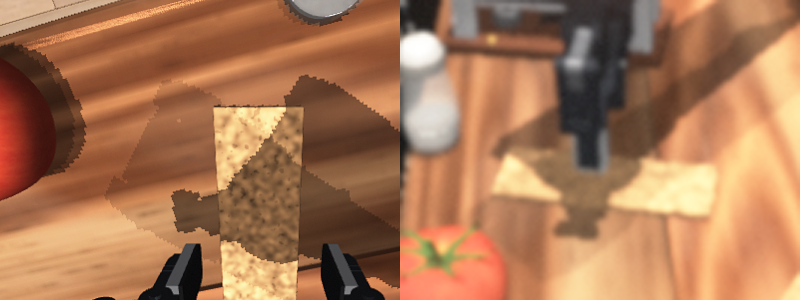

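The fingers straddle the long cork, with pads at (185,270) and (340,270) and cork edges at x 217 and 300. I'll lower to a light touch on the table.

Emit:
apply_moves(moves=[[[0,0,-0.6],0,-0.45],[[0,0,-0.6],0,-0.45],[[0,0,-0.1],0,-0.45],[[0,0,0],0,-0.45]])

```text
time_s: 7.22
tool_pos: [0.4246, 0.2365, 0.0285]
tool_rot: [[0.974, -0.228, -0.001], [-0.228, -0.974, -0.0], [-0.001, 0.0, -1.0]]
contact_force: [0.8, -0.9, 0.0]
width: 0.728
grasp_force: 0.0
```

Emit:
apply_moves(moves=[[[0,0,-0.08],0,-0.45],[[0,0,0],0,-0.45]])

```text
time_s: 7.48
tool_pos: [0.425, 0.2365, 0.027]
tool_rot: [[0.974, -0.228, 0.0], [-0.228, -0.974, -0.0], [0.0, -0.0, -1.0]]
contact_force: [0.7, 0.1, 0.1]
width: 0.727
grasp_force: 0.0
```

Emit:
apply_moves(moves=[[[0,0,-0.08],0,-0.45],[[0,0,0],0,-0.45]])

```text
time_s: 7.72
tool_pos: [0.4249, 0.2364, 0.0248]
tool_rot: [[0.974, -0.228, -0.0], [-0.228, -0.974, -0.0], [-0.0, 0.0, -1.0]]
contact_force: [-0.3, 0.1, -0.2]
width: 0.727
grasp_force: 0.0
```

Emit:
apply_moves(moves=[[[0,0,-0.06],0,-0.35],[[0,0,0],0,-0.25]], force=25)

```text
time_s: 7.98
tool_pos: [0.4248, 0.2364, 0.0232]
tool_rot: [[0.974, -0.228, -0.0], [-0.228, -0.974, -0.0], [-0.0, 0.0, -1.0]]
contact_force: [0.2, -0.1, -0.1]
width: 0.624
grasp_force: 0.0
```

Emit:
apply_moves(moves=[[[0,0,0],0,1],[[0,0,0],0,1],[[0,0,0],0,1],[[0,0,0],0,1]])

```text
time_s: 8.48
tool_pos: [0.425, 0.2365, 0.0235]
tool_rot: [[0.974, -0.228, 0.0], [-0.228, -0.974, -0.0], [0.0, -0.0, -1.0]]
contact_force: [-1.2, -1.0, 4.0]
width: 0.572
grasp_force: 26.2
```

Emit:
apply_moves(moves=[[[0,0,0.4],0,1],[[0,0,1],0,1],[[0,0,1],0,1],[[0,0,1],0,1],[[0,0,1],0,1],[[0,0,1],0,1],[[0.4,-1,0.5],0.15,1],[[0.4,-1,0],0,1],[[0.4,-1,0],0,1],[[0.07,-1,0],0,1],[[0,-1,0],0,1],[[0,0,0],0,1]])

```text
time_s: 9.98
tool_pos: [0.4567, 0.1095, 0.171]
tool_rot: [[0.977, -0.214, 0.0], [-0.214, -0.977, -0.001], [0.0, 0.001, -1.0]]
contact_force: [0.5, 1.6, -0.3]
width: 0.57
grasp_force: 26.0
```

```bash
python3 - <<'E'
from h import *
st=sense();print(st["tool_pos"],st["width"],st["grasp_force"])
for n in ("scene","side","wrist"):
  s=snapshot(n)
  for r in outline_of("separator",s)[:3]: 
    if r["score"]>.3: print(n,round(r["score"],2),rect(s,r["region"]))
  if n=="side": cv2.imwrite("pics/s5.png",cv2.resize(s["color"][120:300,180:420],(800,600)))
E
```

```text
[0.45671537 0.10947786 0.17099186] 0.5696706254820887 26.0476353764534
scene 0.95 {'c': array([305.1, 359.1]), 'wh': array([109.2,  37.8]), 'ang': 52.5, 'z': np.float64(4.0), 'n': 901}
scene 0.59 {'c': array([454.2, 110. ]), 'wh': array([150.5,  52.7]), 'ang': -12.7, 'z': np.float64(154.0), 'n': 699}
side 0.78 {'c': array([454.4, 114. ]), 'wh': array([150.5,  53.5]), 'ang': -12.9, 'z': np.float64(155.2), 'n': 686}
side 0.69 {'c': array([305.4, 359.9]), 'wh': array([108.8,  37.1]), 'ang': 52.1, 'z': np.float64(6.0), 'n': 946}
wrist 0.92 {'c': array([462.5, 111.5]), 'wh': array([137.7,  50.3]), 'ang': -11.9, 'z': np.float64(153.0), 'n': 23927}
wrist 0.64 {'c': array([327.1, 385. ]), 'wh': array([39.9, 36.9]), 'ang': 52.3, 'z': np.float64(3.7), 'n': 764}
```

View pics/s5.png

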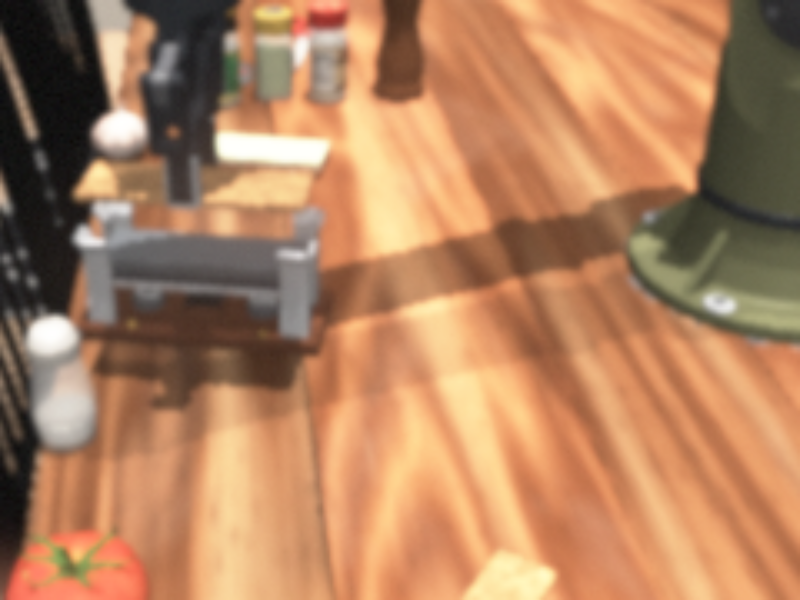

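The cork is held level at about (195,185) in the crop, square to the cradle at (200,270). I'll move over the cradle and lower it.

Emit:
apply_moves(moves=[[[0,-1,0],0,1],[[0,-1,0],0,1],[[0,-0.89,0],0,1],[[0,0,-1],0,1],[[0,0,-1],0,1],[[0,0,-0.5],0,1],[[0,0,-0.5],0,1],[[0,0,-0.2],0,1],[[0,0,0],0,1]])

```text
time_s: 11.4
tool_pos: [0.4567, 0.0393, 0.0909]
tool_rot: [[0.978, -0.21, -0.0], [-0.21, -0.978, 0.0], [-0.0, -0.0, -1.0]]
contact_force: [0.7, 0.2, 0.6]
width: 0.572
grasp_force: 26.1
```

Emit:
apply_moves(moves=[[[0,0,-0.08],0,1],[[0,0,0],0,1]])

```text
time_s: 11.65
tool_pos: [0.4569, 0.0391, 0.0891]
tool_rot: [[0.978, -0.211, 0.001], [-0.211, -0.978, -0.0], [0.001, 0.0, -1.0]]
contact_force: [0.7, 0.6, -0.2]
width: 0.574
grasp_force: 26.1
```

Emit:
apply_moves(moves=[[[0,-0.06,-0.06],0,1],[[0,0,0],0,1]])

```text
time_s: 11.9
tool_pos: [0.4566, 0.0375, 0.0873]
tool_rot: [[0.978, -0.211, -0.0], [-0.211, -0.978, -0.0], [-0.0, 0.0, -1.0]]
contact_force: [0.3, 0.7, -0.0]
width: 0.571
grasp_force: 26.1
```

Emit:
apply_moves(moves=[[[0,0,-0.06],0,1],[[0,0,0],0,1]])

```text
time_s: 12.15
tool_pos: [0.4568, 0.0376, 0.0864]
tool_rot: [[0.978, -0.211, -0.0], [-0.211, -0.978, -0.0], [0.0, 0.0, -1.0]]
contact_force: [-1.6, -1.0, 6.2]
width: 0.572
grasp_force: 26.7
```

Emit:
apply_moves(moves=[[[0,0,0],0,-0.3],[[0,0,0],0,-0.45],[[0,0,0],0,-0.6],[[0,0,0],0,-0.6],[[0,0,0.5],0,-0.6],[[0,0,1],0,-0.6],[[0,0,1],0,-0.6],[[0,0,1],0,-0.6],[[0,0,1],0,-0.6],[[0,-1,1],0,-0.6],[[0,-1,1],0,-0.6],[[0,-1,0],0,-0.6]])

```text
time_s: 13.65
tool_pos: [0.458, -0.0379, 0.2516]
tool_rot: [[0.978, -0.21, 0.005], [-0.21, -0.978, -0.001], [0.005, 0.0, -1.0]]
contact_force: [0.6, 0.3, -0.0]
width: 0.8
grasp_force: 0.0
```

```bash
python3 - <<'E'
from h import *
for n in ("scene","side","wrist"):
  s=snapshot(n)
  for t in ("separator","lower_stone","cradle"):
   for r in outline_of(t,s)[:3]: 
    if r["score"]>.3: print(n,t,round(r["score"],2),rect(s,r["region"]))
st=sense();print(st["tool_pos"],st["width"],st["time_s"])
E
```

```text
scene separator 0.87 {'c': array([305.8, 358.9]), 'wh': array([108.8,  39.1]), 'ang': 52.8, 'z': np.float64(4.1), 'n': 907}
scene separator 0.62 {'c': array([454.4,  38.6]), 'wh': array([150. ,  52.7]), 'ang': -11.3, 'z': np.float64(69.7), 'n': 882}
scene lower_stone 0.63 {'c': array([449.1,  60.2]), 'wh': array([146.2,  37.7]), 'ang': 5.0, 'z': np.float64(55.4), 'n': 122}
scene cradle 0.71 {'c': array([454.8,  42.7]), 'wh': array([189. ,  79.5]), 'ang': -9.1, 'z': np.float64(14.2), 'n': 757}
side separator 0.94 {'c': array([453.,  35.]), 'wh': array([148.6,  65. ]), 'ang': -9.6, 'z': np.float64(70.8), 'n': 606}
side separator 0.85 {'c': array([305.3, 360.8]), 'wh': array([106.6,  35.2]), 'ang': 53.1, 'z': np.float64(6.2), 'n': 881}
side lower_stone 0.7 {'c': array([460.7,  62.5]), 'wh': array([126. ,   6.5]), 'ang': -12.8, 'z': np.float64(56.4), 'n': 222}
side cradle 0.93 {'c': array([454.2,  42.8]), 'wh': array([184. ,  77.2]), 'ang': -12.8, 'z': np.float64(18.6), 'n': 754}
wrist separator 0.89 {'c': array([301.2, 350.6]), 'wh': array([88.5, 41. ]), 'ang': 54.7, 'z': np.float64(3.7), 'n': 1181}
wrist separator 0.82 {'c': array([457.2,  37.8]), 'wh': array([150.3,  50.7]), 'ang': -12.1, 'z': np.float64(68.4), 'n': 6639}
wrist lower_stone 0.59 {'c': array([460.5,  11.6]), 'wh': array([129.4,   0.8]), 'ang': -12.4, 'z': np.float64(55.7), 'n': 93}
[ 0.45665304 -0.03685089  0.24828811] 0.7987250409730181 14.25
```

The cork lies square at (457.2, 37.8), -12.1°. Before going down on the stone, I'll check its surroundings.

Emit:
apply_moves(moves=[[[-0.4,-1,0],-0.55,-0.45],[[-0.4,-1,0],0,-0.45],[[-0.4,-1,0],0,-0.45],[[-0.4,-1,0],0,-0.45],[[-0.12,-1,0],0,-0.45],[[0,-1,0],0,-0.45],[[0,-1,0],0,-0.45],[[0,0,0],0,-0.45]])

```text
time_s: 15.25
tool_pos: [0.4123, -0.215, 0.248]
tool_rot: [[0.96, -0.28, -0.001], [-0.28, -0.96, 0.0], [-0.001, 0.0, -1.0]]
contact_force: [0.1, 0.1, 0.1]
width: 0.722
grasp_force: 0.0
```

```bash
python3 - <<'E'
from h import *
s=snapshot("wrist")
for r in outline_of("upper_stone",s)[:2]: print(round(r["score"],2),rect(s,r["region"]))
st=sense();print(st["tool_pos"],st["tool_rot"][:,0])
s=snapshot("scene"); X,_,_=world(s); m=(X[:,2]>.025)&(X[:,2]<.15)&(abs(X[:,0]-.414)<.2)&(X[:,1]<-.2)&(X[:,1]>-.5)
P=X[m]; d=np.hypot(P[:,0]-.414,P[:,1]+.251); i=np.argsort(d)[:200:20]; print(np.c_[P[i],d[i]].round(3))
E
```

```text
0.96 {'c': array([ 413.5, -250.6]), 'wh': array([148.9,  50.1]), 'ang': -16.1, 'z': np.float64(17.4), 'n': 5388}
[ 0.41316279 -0.21231967  0.24816767] [ 9.61104490e-01 -2.76184199e-01 -6.68949256e-04]
[[ 0.512 -0.273  0.03   0.1  ]
 [ 0.519 -0.278  0.04   0.108]
 [ 0.519 -0.293  0.033  0.113]
 [ 0.53  -0.265  0.041  0.116]
 [ 0.532 -0.276  0.044  0.12 ]
 [ 0.532 -0.291  0.041  0.125]
 [ 0.542 -0.268  0.045  0.129]
 [ 0.548 -0.274  0.043  0.136]
 [ 0.443 -0.388  0.095  0.14 ]
 [ 0.427 -0.391  0.049  0.14 ]]
```

Emit:
apply_moves(moves=[[[0,-0.8,0],0,-0.45],[[0,-0.73,-0.5],0,-0.45],[[0,0,-1],0,-0.45],[[0,0,-1],0,-0.45],[[0,0,-1],0,-0.45],[[0,0,-1],0,-0.45],[[0,0,-1],0,-0.45],[[0,0,-1],0,-0.45],[[0,0,-1],0,-0.45],[[0,0,-0.6],0,-0.45],[[0,0,-0.6],0,-0.45],[[0,0,0],0,-0.45]])

```text
time_s: 16.9
tool_pos: [0.4129, -0.2503, 0.0298]
tool_rot: [[0.962, -0.275, -0.002], [-0.275, -0.962, 0.001], [-0.002, -0.001, -1.0]]
contact_force: [-0.7, 0.3, 0.2]
width: 0.729
grasp_force: 0.0
```

Emit:
apply_moves(moves=[[[0,0,-0.1],0,-0.45],[[0,0,0],0,1],[[0,0,0],0,1],[[0,0,0],0,1],[[0,0,0],0,1],[[0,0,0],0,1]], force=40)

```text
time_s: 17.65
tool_pos: [0.4143, -0.2509, 0.0291]
tool_rot: [[0.962, -0.275, 0.001], [-0.275, -0.962, -0.001], [0.001, 0.001, -1.0]]
contact_force: [-0.7, 1.2, 5.9]
width: 0.572
grasp_force: 43.2
```

Emit:
apply_moves(moves=[[[0,0,0.4],0,1],[[0,0,1],0,1],[[0,0,1],0,1],[[0,0,1],0,1],[[0,0,1],0,1],[[0,0,1],0,1],[[0.4,1,0.4],0.55,1],[[0.4,1,0],0,1],[[0.4,1,0],0,1],[[0.4,1,0],0,1],[[0.14,1,0],0,1],[[0,1,0],0,1]])

```text
time_s: 19.15
tool_pos: [0.4568, -0.0982, 0.1727]
tool_rot: [[0.978, -0.208, -0.002], [-0.208, -0.978, 0.001], [-0.002, -0.001, -1.0]]
contact_force: [0.1, -0.9, -3.0]
width: 0.571
grasp_force: 42.3
```

Emit:
apply_moves(moves=[[[0,1,0],0,1],[[0,1,0],0,1],[[0,0.5,0],0,1],[[0,0,0],0,1],[[0,0,0],0,1]])

```text
time_s: 19.77
tool_pos: [0.457, -0.039, 0.1732]
tool_rot: [[0.977, -0.211, -0.0], [-0.211, -0.977, -0.0], [-0.0, 0.001, -1.0]]
contact_force: [0.2, -0.2, -2.9]
width: 0.569
grasp_force: 42.3
```

```bash
python3 - <<'E'
from h import *
for n in ("scene","side","wrist"):
  s=snapshot(n)
  for t in ("separator","upper_stone","cradle"):
   for r in outline_of(t,s)[:3]: 
    if r["score"]>.3: print(n,t,round(r["score"],2),rect(s,r["region"]))
  if n=="side": cv2.imwrite("pics/s6.png",cv2.resize(s["color"][120:300,180:420],(800,600)))
st=sense();print(st["tool_pos"],st["width"],st["time_s"],st["tool_rot"][:,0],st["contact_force"])
E
```

```text
scene separator 0.85 {'c': array([453.1,  38.8]), 'wh': array([148.5,  52.9]), 'ang': -10.9, 'z': np.float64(69.7), 'n': 862}
scene separator 0.57 {'c': array([305.7, 359.7]), 'wh': array([107.7,  37.3]), 'ang': 52.5, 'z': np.float64(4.2), 'n': 878}
scene separator 0.56 {'c': array([453.8, -37.5]), 'wh': array([152. ,  53.3]), 'ang': -12.4, 'z': np.float64(162.2), 'n': 608}
scene upper_stone 0.58 {'c': array([453.9, -37.3]), 'wh': array([151.8,  53.4]), 'ang': -12.8, 'z': np.float64(162.1), 'n': 617}
scene cradle 0.83 {'c': array([453.3,  42.6]), 'wh': array([183.4,  77.9]), 'ang': -10.7, 'z': np.float64(14.3), 'n': 755}
side separator 0.73 {'c': array([305.2, 359.9]), 'wh': array([107.5,  36.2]), 'ang': 53.1, 'z': np.float64(6.1), 'n': 943}
side separator 0.64 {'c': array([520. , 364.4]), 'wh': array([69.2, 62. ]), 'ang': -5.4, 'z': np.float64(52.2), 'n': 680}
side separator 0.48 {'c': array([ 535.7, -266.3]), 'wh': array([54.7, 32.9]), 'ang': 14.0, 'z': np.float64(29.3), 'n': 64}
side upper_stone 0.56 {'c': array([453.3, -39.2]), 'wh': array([150.1,  58.8]), 'ang': -12.0, 'z': np.float64(162.9), 'n': 471}
side cradle 0.57 {'c': array([454.6,  42. ]), 'wh': array([185. ,  77.3]), 'ang': -11.6, 'z': np.float64(18.0), 'n': 783}
wrist separator 0.94 {'c': array([283.3, 325.7]), 'wh': array([37., 28.]), 'ang': -34.4, 'z': np.float64(3.5), 'n': 473}
wrist separator 0.9 {'c': array([458.2,  37.4]), 'wh': array([147.7,  50.6]), 'ang': -12.0, 'z': np.float64(68.5), 'n': 9323}
wrist upper_stone 0.58 {'c': array([466.5, -40.1]), 'wh': array([129.4,  50.3]), 'ang': -12.1, 'z': np.float64(161.7), 'n': 24754}
wrist cradle 0.76 {'c': array([472.9,  59.3]), 'wh': array([174.2,  56.4]), 'ang': -32.9, 'z': np.float64(59.7), 'n': 218}
[ 0.45716044 -0.03809067  0.17335529] 0.571456132768654 20.375 [ 9.77589205e-01 -2.10521605e-01 -2.49304115e-05] [-0.27571828 -0.27849741 -2.22709274]
```

View pics/s6.png

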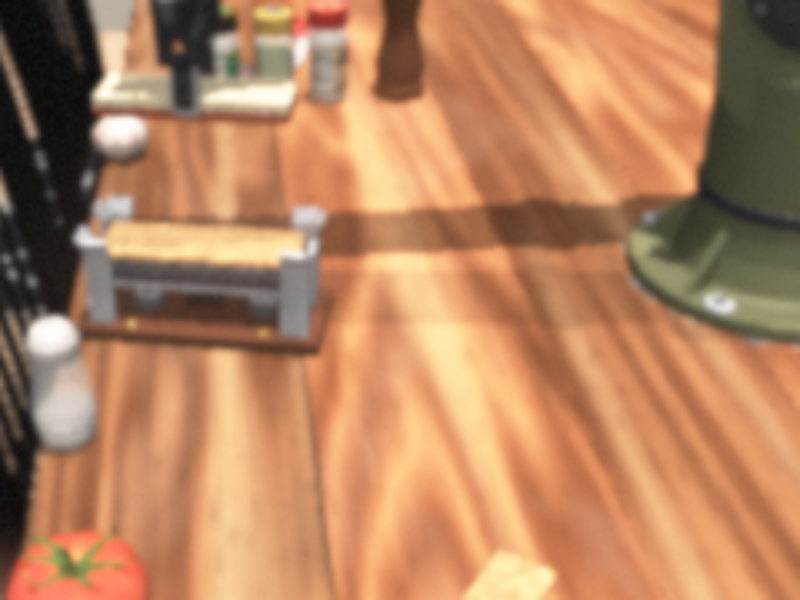

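The cork is seated in the cradle at (205,245), and the red-bottomed cream stone is held level at (195,95). Next I'll place the stone.

Emit:
apply_moves(moves=[[[0,1,0],0,1],[[0.02,1,0],0,1],[[0,1,0],0,1],[[0,0,-0.7],0,1],[[0,0,-0.8],0,1],[[0,0,-0.7],0,1],[[0,0,-0.5],0,1],[[0,0,-0.1],0,1],[[0,0,0],0,1]])

```text
time_s: 21.5
tool_pos: [0.4579, 0.0369, 0.1035]
tool_rot: [[0.978, -0.211, 0.0], [-0.211, -0.978, 0.0], [0.0, -0.0, -1.0]]
contact_force: [-0.4, -0.2, -2.5]
width: 0.575
grasp_force: 42.3
```

Emit:
apply_moves(moves=[[[0,0,-0.06],0,1],[[0,0,0],0,1]])

```text
time_s: 21.75
tool_pos: [0.458, 0.0369, 0.1022]
tool_rot: [[0.978, -0.211, 0.001], [-0.211, -0.978, -0.0], [0.001, 0.0, -1.0]]
contact_force: [0.3, -0.1, -2.6]
width: 0.573
grasp_force: 42.3
```

Emit:
apply_moves(moves=[[[0,0,-0.08],0,1],[[0,0,0],0,1]])

```text
time_s: 22.0
tool_pos: [0.4576, 0.0369, 0.0998]
tool_rot: [[0.978, -0.211, -0.0], [-0.211, -0.978, -0.0], [-0.0, 0.0, -1.0]]
contact_force: [0.4, 0.4, -1.5]
width: 0.571
grasp_force: 42.3
```

Emit:
apply_moves(moves=[[[0,0,-0.06],0,1],[[0,0,0],0,1]])

```text
time_s: 22.25
tool_pos: [0.4576, 0.0369, 0.0983]
tool_rot: [[0.978, -0.211, -0.0], [-0.211, -0.978, -0.0], [-0.0, 0.0, -1.0]]
contact_force: [-0.7, 0.1, -2.5]
width: 0.575
grasp_force: 42.4
```

Emit:
apply_moves(moves=[[[0,0,-0.05],0,1],[[0,0,0],0,1]])

```text
time_s: 22.5
tool_pos: [0.4577, 0.037, 0.0975]
tool_rot: [[0.978, -0.21, -0.0], [-0.21, -0.978, -0.0], [-0.0, 0.0, -1.0]]
contact_force: [-3.2, 0.5, 4.4]
width: 0.571
grasp_force: 43.0
```

Emit:
apply_moves(moves=[[[0,0,0],0,-0.3],[[0,0,0],0,-0.45],[[0,0,0],0,-0.6],[[0,0,0],0,-0.6],[[0,0,0.5],0,-0.6],[[0,0,1],0,-0.6],[[0,0,1],0,-0.6],[[0,0,1],0,-0.6],[[0,-1,1],0,-0.6],[[0,-1,1],0,-0.6],[[0,-1,0],0,-0.6],[[0,0,0],0,-0.6]])

```text
time_s: 24.0
tool_pos: [0.4578, -0.0398, 0.2355]
tool_rot: [[0.977, -0.214, 0.001], [-0.214, -0.977, -0.001], [0.001, 0.0, -1.0]]
contact_force: [0.4, -0.0, -0.2]
width: 0.802
grasp_force: 0.0
```

```bash
python3 - <<'E'
from h import *
for n in ("scene","side","wrist"):
  s=snapshot(n)
  for t in ("upper_stone",):
   for r in outline_of(t,s)[:3]: 
    if r["score"]>.3: print(n,t,round(r["score"],2),rect(s,r["region"]))
  if n!="scene": cv2.imwrite(f"pics/7{n}.png",s["color"])
  if n=="side": sd=cv2.resize(s["color"][150:240,190:310],(400,300))
cv2.imwrite("pics/s7.png",np.hstack([sd,cv2.resize(s["color"],(400,300))]))
st=sense();print(st["tool_pos"],st["width"],st["time_s"],st["contact_force"])
E
```

```text
scene upper_stone 0.8 {'c': array([454.6,  38.7]), 'wh': array([151.5,  52.8]), 'ang': -11.9, 'z': np.float64(87.3), 'n': 954}
side upper_stone 0.73 {'c': array([455.6,  43.7]), 'wh': array([150.1,  63.1]), 'ang': -11.8, 'z': np.float64(88.2), 'n': 715}
wrist upper_stone 0.57 {'c': array([457.1,  37.1]), 'wh': array([150.4,  50.4]), 'ang': -12.1, 'z': np.float64(86.4), 'n': 7542}
[ 0.45758028 -0.03699155  0.23450408] 0.8023600341785307 24.3 [0.38207994 0.3256431  0.06005522]
```

View pics/s7.png

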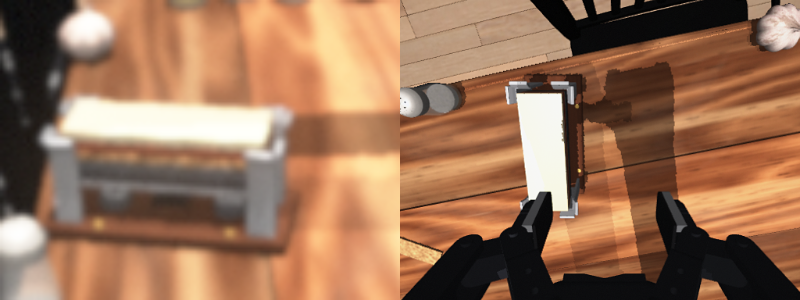

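The stack is square in both views: cream stone at (165,125) on the left and (540,150) on the right. I'll shut the fingers and press at its centre.

Emit:
apply_moves(moves=[[[0,1,0],0,1],[[0,1,0],0,1],[[0,0.96,0],0,1],[[0,0,-1],0,1],[[0,0,-1],0,1],[[0,0,-1],0,1],[[0,0,-0.8],0,1],[[0,0,-0.6],0,1],[[0,0,0],0,1],[[0,0,0],0,1]])

```text
time_s: 25.55
tool_pos: [0.4582, 0.0361, 0.1253]
tool_rot: [[0.978, -0.21, 0.001], [-0.21, -0.978, 0.0], [0.001, -0.0, -1.0]]
contact_force: [0.1, 0.8, -0.2]
width: 0.002
grasp_force: 0.0
```

Emit:
apply_moves(moves=[[[0,0,-0.15],0,1],[[0,0,-0.05],0,1],[[0,0,0],0,1]])

```text
time_s: 25.92
tool_pos: [0.4577, 0.0358, 0.1196]
tool_rot: [[0.978, -0.211, 0.0], [-0.211, -0.978, -0.0], [0.0, 0.0, -1.0]]
contact_force: [-0.1, 0.7, -0.4]
width: 0.005
grasp_force: 0.0
```

Emit:
apply_moves(moves=[[[0,0.05,-0.1],0,1],[[0,0,-0.1],0,1],[[0,0,-0.1],0,1],[[0,0,0],0,1]])

```text
time_s: 26.42
tool_pos: [0.4577, 0.0372, 0.1121]
tool_rot: [[0.978, -0.211, -0.0], [-0.211, -0.978, -0.0], [-0.0, 0.0, -1.0]]
contact_force: [0.0, -0.7, 0.0]
width: -0.002
grasp_force: 0.0
```

Emit:
apply_moves(moves=[[[0,0,-0.1],0,1],[[0,0,-0.1],0,1],[[0,0,0],0,1]])

```text
time_s: 26.8
tool_pos: [0.4578, 0.0372, 0.1072]
tool_rot: [[0.978, -0.211, 0.0], [-0.211, -0.978, -0.0], [0.0, 0.0, -1.0]]
contact_force: [-1.1, -0.3, 5.9]
width: -0.001
grasp_force: 2.7
```

Emit:
apply_moves(moves=[[[0,0,-0.1],0,1],[[0,0,-0.1],0,1],[[0,0,-0.1],0,1],[[0,0,0],0,1]])

```text
time_s: 27.3
tool_pos: [0.4577, 0.0372, 0.1]
tool_rot: [[0.978, -0.211, -0.0], [-0.211, -0.978, -0.0], [-0.0, 0.0, -1.0]]
contact_force: [-1.5, -0.7, 7.3]
width: 0.002
grasp_force: 3.8
```

Emit:
apply_moves(moves=[[[0,0,-0.08],0,1],[[0,0,-0.08],0,1],[[0,0,0],0,1]])

```text
time_s: 27.68
tool_pos: [0.4578, 0.0372, 0.0962]
tool_rot: [[0.978, -0.211, -0.0], [-0.211, -0.978, -0.0], [-0.0, 0.0, -1.0]]
contact_force: [-2.8, -0.1, 8.5]
width: 0.002
grasp_force: 4.4
```

Close to the stop now. Small steps until the force reaches about 18 N.

Emit:
apply_moves(moves=[[[0,0,-0.05],0,1],[[0,0,0],0,1]])

```text
time_s: 27.92
tool_pos: [0.4579, 0.0372, 0.096]
tool_rot: [[0.978, -0.211, -0.0], [-0.211, -0.978, -0.001], [-0.0, 0.001, -1.0]]
contact_force: [-7.1, -0.1, 17.7]
width: -0.001
grasp_force: 9.0
```

Emit:
apply_moves(moves=[[[0,0,-0.03],0,1],[[0,0,0],0,1]])

```text
time_s: 28.18
tool_pos: [0.4579, 0.0372, 0.0959]
tool_rot: [[0.978, -0.211, -0.001], [-0.211, -0.978, -0.001], [-0.0, 0.002, -1.0]]
contact_force: [-8.7, -1.9, 25.0]
width: 0.003
grasp_force: 12.0
```

Emit:
apply_moves(moves=[[[0,0,-0.0],0,1],[[0,0,0.015],0,1],[[0,0,0],0,1],[[0,0,0],0,1],[[0,0,0],0,1],[[0,0,0],0,1]])

```text
time_s: 28.92
tool_pos: [0.4579, 0.0372, 0.096]
tool_rot: [[0.978, -0.211, -0.0], [-0.211, -0.978, -0.001], [-0.0, 0.001, -1.0]]
contact_force: [-8.7, -1.4, 20.3]
width: 0.003
grasp_force: 10.4
```

```bash
python3 - <<'E'
from h import *
for n in ("scene","side","wrist"):
  s=snapshot(n)
  for t in ("upper_stone","salt_shaker","tomato","garlic_bulb"):
   for r in outline_of(t,s)[:1]: 
    if r["score"]>.4: print(n,t,round(r["score"],2),rect(s,r["region"]))
st=sense();print(st["tool_pos"],st["time_s"],st["contact_force"])
E
```

```text
scene upper_stone 0.55 {'c': array([454.3,  38.7]), 'wh': array([152.,  53.]), 'ang': -11.9, 'z': np.float64(71.4), 'n': 674}
scene salt_shaker 0.92 {'c': array([540.3, 183.1]), 'wh': array([35.1, 18.3]), 'ang': 49.7, 'z': np.float64(55.5), 'n': 57}
scene tomato 0.68 {'c': array([520.5, 360.2]), 'wh': array([68.1, 65. ]), 'ang': 72.8, 'z': np.float64(53.6), 'n': 606}
scene garlic_bulb 0.5 {'c': array([ 537.6, -273.5]), 'wh': array([51.6, 42.7]), 'ang': 22.0, 'z': np.float64(33.5), 'n': 92}
side upper_stone 0.84 {'c': array([455.1,  43.3]), 'wh': array([149.9,  63.9]), 'ang': -10.7, 'z': np.float64(72.2), 'n': 600}
side salt_shaker 0.75 {'c': array([520.1, 364.5]), 'wh': array([68.1, 60.6]), 'ang': 2.3, 'z': np.float64(52.5), 'n': 695}
side tomato 0.92 {'c': array([519.7, 364.6]), 'wh': array([68.3, 60.7]), 'ang': 5.5, 'z': np.float64(51.9), 'n': 629}
side garlic_bulb 0.67 {'c': array([ 533.7, -265.3]), 'wh': array([52.9, 32.7]), 'ang': 16.8, 'z': np.float64(32.1), 'n': 66}
wrist upper_stone 0.79 {'c': array([459.6,  36.7]), 'wh': array([144.7,  50.3]), 'ang': -12.1, 'z': np.float64(70.4), 'n': 14995}
wrist salt_shaker 0.66 {'c': array([546.7, 163.8]), 'wh': array([42.7, 20.4]), 'ang': -15.4, 'z': np.float64(34.5), 'n': 1274}
[0.4578994  0.03724517 0.09598082] 29.675 [-6.79268454 -0.95811045 21.18467779]
```

The stone's top dropped 15.9 to 16.0 mm in all three cameras. The press is steady at about 20 N, and the stack is square.

```bash
python3 -c "
from station import *
print(hand_in())"
```

```text
the job is handed in; nothing more can be done
None
```

The cork and the cream-and-red stone are stacked squarely on the dark stone, and I handed the job in at about 30 s with the fingers still pressing the plate on its stop at about 20 N; the hand-in returned no verdict.

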